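# Make up two repair kits on the TV service bench

### The arm

A 6-joint arm with a two-finger parallel gripper is mounted at the origin on the work surface. World frame = base frame: x ahead of the robot, y to its left, z up, the work surface at z = 0. Lengths are in m, angles in rad, forces in N, time in s.
With the tool pointing down it reaches from about 0.425 to 0.95 m from the base axis. Payload 3.5 kg.
Tool frame: the origin (TCP) lies at the very end of the fingers, on their centre line; the grasp point (between the pads) lies 19 mm behind it; z points along the fingers, y is the direction in which the jaws open and shut (so a half turn about z gives the same grasp; the last joint's range is limited). The gripper opens to 85 mm and grips with 20 to 120 N. Pads are 22 mm wide; open, the fingers measure 114 mm over their backs; the gripper's body (76 mm by 85 mm) begins 54 mm behind the grasp point. The pads swing forward as they close: fully open they stand 13 mm farther back than shut.
Start: joints at [1.112, 0.286, 1.577, -0, 1.279, -0.15], TCP at [0.205, 0.643, 0.231] pointing down, gripper open.
Joint ranges: [-2.77, 2.77], [-0.9, 2.22], [0.21, 2.48], [-1.53, 4.67], [0.24, 2.81], [-2.84, 2.84]. Speed limits (rad/s): [2.79, 2.79, 3.14, 3.14, 3.14, 3.14].

### API

Orientations are given as a unit quaternion [x, y, z, w].
In Python, from plant import ctrl, imaging gives the robot as it stands.
- The arm moves only by the shell command python3 -m creep 'ROWS' [OPENING] [FORCE]. ROWS is JSON, one flat list of numbers, 4 for each row, row after row: the shift along the tool's x, y, z in units of 25 mm (1.0 is 25 mm), then the turn about the tool's z in units of 5 degrees (1.0 is 5 degrees). A call has 1 to 20 rows; each row is the pose to reach, as a shift and turn from the pose commanded when the call began, along the tool's axes at that moment; what a row does not reach only later rows make up. A row lasts 1/12 s, in which the tool goes at most 41.7 mm and 7.16 degrees, less where a joint would pass 70% of its speed; a pose out of reach is approached as far as the arm can. A call with a gripper value outside its range is refused whole. OPENING is the closure in counts, from 0 (fully open) to 255 (shut), set as the call begins (- or left out, the last holds). The fingers move at their own pace and stop on an object; FORCE is the grip in N (left out, the last holds). Time passes only in rows, so rows that repeat a pose let the fingers close. It gives the time, the measured TCP pose, the force and the opening at its end, in the units of the state.
- ctrl.get_state(): the state, without advancing time (a new reading comes with each control period).
- imaging.read_camera(name): name is "side" or "top"; returns the picture (420x560x3 uint8, red, green, blue); there is no depth.
- imaging.camera_info(name): a dict with "intrinsics" (3x3 intrinsics, pixels), "origin" and "attitude" of the camera in the world. Camera axes: x right, y down, z forward; pixel columns grow to the right and rows downward; lengths in m; the calibration is good to about 2 mm. A picture is of the moment at which its call begins. camera_info takes no time and is no camera call.
- ctrl.sign_off(): hands the job in, once; it reports no verdict.
Trained networks look in the newest picture that a camera, given by its name, has taken for a name from the list of things; names that differ only in an ending like _2 or _b are one class to them, and where a whole thing is asked for, a point or a joint stands for the part that bears it (a point fixed in the world has none). Each returns a list of dicts, best first, with "p" (0 to 1); they miss things now and then, are a little off and sometimes report something else, mostly with a low value. They report only what shows in the picture. A call takes as long as a camera call. They do not tell look-alikes from the thing itself.
- imaging.silhouettes(camera, name): "mask" (420x560 bool, what is visible of it) and "uv" ([column, row] in pixels, amid what is visible of it).
The state is a dict: "time": time; "qpos": joint angles; "dq": joint speeds; "joint_efforts": joint torques, N m; "eef_pos": TCP position; "tcp_rot": TCP orientation; "contact_force": force on the tool from outside, world axes, zero at the start; "wrist_torque": the same for the moment, N m; "opening": opening from 0.0 (shut) to 1.0 (fully open).
Only numpy, scipy, OpenCV 4.12 (cv2) and the standard library are available. Lean on these libraries where they do the work, as an engineer would, in place of code of your own. Each camera call takes 0.05 s, during which the arm holds its last target.

### The job

Make up two repair kits from the parts standing on the bench. Long three-pocket tray: the transformer in the pocket next to the tab, the heat sink in the middle pocket, the slim tall capacitor in the pocket farthest from the tab; short two-pocket tray: the squat capacitor in the pocket next to the tab, the relay in the other. Stand every part upright on the floor of its pocket, near the pocket's middle, let go of it, and leave the paste jar and the small green board where they are.

Things in the scene. Friction and masses are not known exactly. Their poses are not given: they have to be found in the camera images.
- transformer_c (a point): Loose ferrite transformer, a block 44 x 36 x 42 mm (x, y, z): dark grey core round a yellow-taped winding, on a black bobbin; 0.1 to 0.2 kg. Standing upright on the bench, any yaw. This point is its centre, 21 mm above its underside; z up through its top. Its flat y faces, 36 mm apart, are easy to grip.
- heat_sink_c (a point): Loose aluminium heat sink, 50 x 30 x 45 mm (x, y, z), with upright fins; about 0.09 kg. Standing upright, any yaw. This point is its centre, 22.5 mm above its underside; z up. Grip it over its y faces (the fin edges), 30 mm apart.
- slim_cap_c (a point): Loose tall slim capacitor: an upright black cylinder with a bare metal top, 26 mm in diameter, 56 mm high, about 0.045 kg. This point is its centre, 28 mm above its underside; z up along its axis.
- squat_cap_c (a point): Loose squat capacitor: an upright black cylinder with a bare metal top, 40 mm in diameter, 40 mm high, about 0.07 kg. This point is its centre, 20 mm above its underside; z up along its axis.
- relay_c (a point): Loose plug-in relay: a small upright white block on a black base with a small orange tab on top, 30 x 22 x 40 mm (x, y, z), about 0.04 kg. Any yaw. This point is its centre, 20 mm above its underside; z up. Grip it over its y faces, 22 mm apart.
- long_tray: Open kit tray, grey walls and black floor, fixed to the bench, 237 x 81 mm, 12 mm high: three pockets in a row, each 75 mm square inside, walls and floor 3 mm thick. A flat black tab (15 x 32 mm, 6 mm high) sticks out of one end. Origin: centre of the underside; x along the row, tab at the -x end; z up. Pocket centres: x = -78 (next to the tab), 0 (middle) and +78 mm, y = 0. At either side of the parts, any yaw.
- short_tray: Open kit tray, grey walls and black floor, fixed to the bench, 159 x 81 mm, 12 mm high: two pockets in a row, each 75 mm square inside, walls and floor 3 mm thick. A flat black tab (15 x 32 mm, 6 mm high) sticks out of one end. Origin: centre of the underside; x along the row, tab at the -x end; z up. Pocket centres: x = -39 (next to the tab) and +39 mm, y = 0. At either side of the parts, any yaw.
- paste_jar: Bystander, to be left alone: loose white plastic jar with a white lid, 44 mm in diameter, 30 mm high, standing among the parts. Origin: centre of its underside.
- small_board: Bystander, to be left alone: loose green circuit board lying flat among the parts, 50 x 40 mm (x, y), 9 mm high with its components. Origin: centre of its underside.
Mind the look-alikes: they are no part of the job. Leave any blue or orange look-alike of the part that bears transformer_c alone. What is shaped like the short_tray but pink or red is not meant.

How it is judged:
At the end, for the whole second after the job is handed in: Each of the five parts stands in its own pocket: its centre within 15 mm of the pocket's centre along each side of the tray, its underside within 5 mm of the pocket's floor in height, upright to 0.15 rad, and at rest (x of transformer_c in the frame of long_tray between -0.093 and -0.063 m and y of transformer_c in the frame of long_tray between -0.015 and 0.015 m and z of transformer_c in the frame of long_tray between 0.019 and 0.029 m and angle between each of transformer_c, heat_sink_c, slim_cap_c, squat_cap_c, relay_c's own z axis and vertical below 0.15 rad and linear speed of each of transformer, heat_sink, slim_cap, squat_cap, relay below 0.02 m/s and angular speed of each of transformer, heat_sink, slim_cap, squat_cap, relay below 0.3 rad/s and x of heat_sink_c in the frame of long_tray between -0.015 and 0.015 m and y of heat_sink_c in the frame of long_tray between -0.015 and 0.015 m and z of heat_sink_c in the frame of long_tray between 0.0205 and 0.0305 m and x of slim_cap_c in the frame of long_tray between 0.063 and 0.093 m and y of slim_cap_c in the frame of long_tray between -0.015 and 0.015 m and z of slim_cap_c in the frame of long_tray between 0.026 and 0.036 m and x of squat_cap_c in the frame of short_tray between -0.054 and -0.024 m and y of squat_cap_c in the frame of short_tray between -0.015 and 0.015 m and z of squat_cap_c in the frame of short_tray between 0.018 and 0.028 m and x of relay_c in the frame of short_tray between 0.024 and 0.054 m and y of relay_c in the frame of short_tray between -0.015 and 0.015 m and z of relay_c in the frame of short_tray between 0.018 and 0.028 m); the robot touches nothing.
It fails at once if the paste jar is moved by more than 30 mm or tipped (distance of paste_jar from where it was at the start of the episode above 0.03 m or angle between paste_jar's own z axis and vertical above 0.5 rad).
It fails at once if the small green board is moved by more than 30 mm or tipped (distance of small_board from where it was at the start of the episode above 0.03 m or angle between small_board's own z axis and vertical above 0.5 rad).
It also fails if it takes over 134 s, if anything falls off the work surface, if the arm or the gripper's body presses on something with over 40 N, if the wrist force passes 120 N, or if a joint passes its speed limit or range.

## Working session

There is one attempt and no reset: what is moved stays moved. The work goes in short steps, Python scripts to look and compute and a shell command to move; the robot and the scene stay as the last step left them, time stands still between calls to the robot, and variables do not carry over. Pictures are saved under pics/ and viewed, and the job is handed in when it is done.

```bash
ls; mkdir -p pics
python3 - <<'E'
from plant import ctrl, imaging
import cv2
print(ctrl.get_state())
for c in("top","side"):
    print(imaging.camera_info(c))
    cv2.imwrite(f"pics/{c}0.png",imaging.read_camera(c)[:,:,::-1])
E
```

```text
pics
{'time': 0.0, 'qpos': array([ 1.11202377e+00,  2.87176514e-01,  1.57817940e+00,  2.89104334e-05,
        1.27860572e+00, -1.50033515e-01]), 'dq': array([ 1.21887905e-03,  4.78649390e-05, -2.23333131e-03,  6.03391951e-04,
       -1.39167634e-03, -1.25592238e-03]), 'joint_efforts': array([ 1.38909953e-03, -4.05981445e+01, -2.92629236e+01,  3.14579825e-05,
        5.80480671e-03,  5.49028513e-06]), 'eef_pos': array([0.20479565, 0.64249147, 0.22993865]), 'tcp_rot': array([ 1.53761173e-01,  9.88107331e-01, -1.12588559e-03, -3.68220765e-04]), 'contact_force': array([ 0.50446422, -0.27953619, -0.41094935]), 'wrist_torque': array([-0.02956343, -0.02238674, -0.04322778]), 'opening': 0.9981890622152573}
{'intrinsics': array([[389.84056715,   0.        , 279.44370715],
       [  0.        , 389.84056715, 209.40107021],
       [  0.        ,   0.        ,   1.        ]]), 'origin': array([0.32309453, 0.11585732, 1.00552144]), 'attitude': array([ 0.71036429, -0.70082462,  0.04988904, -0.04169549])}
{'intrinsics': array([[427.86946841,   0.        , 276.32722205],
       [  0.        , 427.86946841, 207.7885141 ],
       [  0.        ,   0.        ,   1.        ]]), 'origin': array([ 0.02447313, -0.72732207,  0.6685849 ]), 'attitude': array([ 0.85283479, -0.21112616,  0.10989927, -0.46478029])}
```

View pics/top0.png

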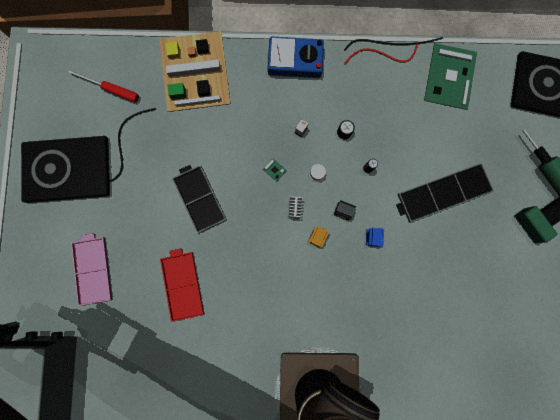

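View pics/side0.png

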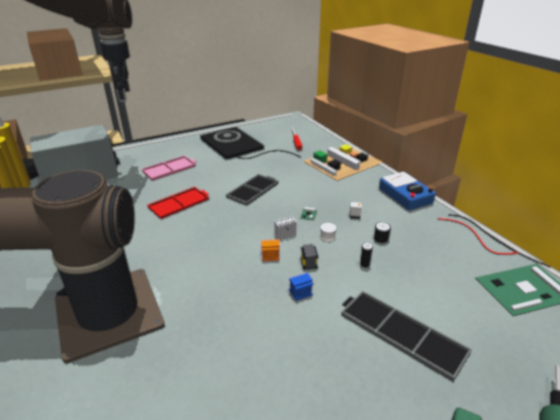

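The top picture shows these candidates:
- Transformer: the dark block at (345,210). The orange block (319,237) and the blue block (375,237) are look-alikes.
- Short tray: the grey/black one at (200,198), with its tab at (185,169). The pink (92,270) and red (182,287) trays are look-alikes.
- Long tray: (445,193), with its tab at (402,210).
- Slim cap (371,166) and squat cap (346,130). The white jar at (318,172) is a bystander.
- Relay (302,128), heat sink (296,208) and small board (275,170).

Next I'll get the network masks and fit poses to them.

```bash
cat > h.py <<'E'
import numpy as np, cv2
from scipy.spatial.transform import Rotation as R
from scipy.optimize import minimize
from plant import ctrl, imaging
def proj(c,P):
    i=imaging.camera_info(c); M=R.from_quat(i["attitude"]).as_matrix()
    q=(np.asarray(P)-i["origin"])@M; q=q@i["intrinsics"].T
    return q[:,:2]/q[:,2:]
def ray(c,uv,z):
    i=imaging.camera_info(c); M=R.from_quat(i["attitude"]).as_matrix()
    d=M@np.linalg.inv(i["intrinsics"])@np.array([uv[0],uv[1],1.]); o=i["origin"]
    return (o+d*(z-o[2])/d[2])[:2]
def box(sx,sy,z0,z1,ox=0):
    return np.array([[ox+a*sx/2,b*sy/2,z] for a in(-1,1) for b in(-1,1) for z in(z0,z1)])
def cyl(d,h):
    t=np.arange(0,2*np.pi,.2); return np.vstack([np.c_[d/2*np.cos(t),d/2*np.sin(t),0*t+z] for z in(0,h)])
SH={"transformer_c":[box(.044,.036,0,.042)],"heat_sink_c":[box(.05,.03,0,.045)],"slim_cap_c":[cyl(.026,.056)],
"squat_cap_c":[cyl(.04,.04)],"relay_c":[box(.03,.022,0,.04)],"paste_jar":[cyl(.044,.03)],"small_board":[box(.05,.04,0,.009)],
"long_tray":[box(.237,.081,0,.012),box(.015,.032,0,.006,-.126)],"short_tray":[box(.159,.081,0,.012),box(.015,.032,0,.006,-.087)]}
S=4
def render(c,name,p,dz=0):
    m=np.zeros((420*S,560*S),np.uint8); cs,sn=np.cos(p[2]),np.sin(p[2])
    for V in SH[name]:
        W=V@np.array([[cs,sn,0],[-sn,cs,0],[0,0,1]])+[p[0],p[1],dz]
        u=(proj(c,W)+.5)*S
        cv2.fillConvexPoly(m,cv2.convexHull(u.astype(np.float32)).round().astype(np.int32),255)
    return cv2.resize(m,(560,420),interpolation=cv2.INTER_AREA)/255.
def fit(name,masks,dz=0,x0=None):
    """masks {cam:mask}"""
    sm={c:cv2.GaussianBlur(m.astype(float),(0,0),.7) for c,m in masks.items()}
    def cost(p): return sum(np.abs(cv2.GaussianBlur(render(c,name,p,dz),(0,0),.7)-s).sum()/s.sum() for c,s in sm.items())
    if x0 is None:
        c=next(iter(masks)); v,u=np.nonzero(masks[c]); x0=ray(c,(u.mean(),v.mean()),dz+SH[name][0][:,2].max()/2)
    best=None
    n=1 if ("cap" in name or "jar" in name) else 12
    for k in range(n):
        a=k*2*np.pi/n
        r=minimize(cost,[*x0,a],method="Nelder-Mead",options=dict(initial_simplex=np.array([[*x0,a],[x0[0]+.006,x0[1],a],[x0[0],x0[1]+.006,a],[*x0,a+.3]]),xatol=1e-4,fatol=1e-4,maxiter=120))
        if best is None or r.fun<best.fun: best=r
    return best.x,best.fun
E
cat > look.py <<'E'
from h import *
import pickle
im={c:imaging.read_camera(c) for c in("top","side")}
M={}
for n in SH:
    for c in im:
        L=imaging.silhouettes(c,n)
        print(n,c,[(round(float(d["p"]),2),np.round(d["uv"]).tolist(),int(d["mask"].sum())) for d in L[:5]])
        M[n,c]=L
pickle.dump((im,M),open("m.pkl","wb"))
E
python3 look.py
python3 - <<'E'
import cv2
a=cv2.imread("pics/top0.png")[100:260,150:510]
cv2.imwrite("pics/crop0.png",cv2.resize(a,None,fx=2.2,fy=2.2,interpolation=2))
E
```

```text
transformer_c top [(0.68, [377.0, 235.0], 307), (0.62, [348.0, 209.0], 330)]
transformer_c side [(0.93, [269.0, 250.0], 387), (0.66, [311.0, 259.0], 402), (0.56, [299.0, 285.0], 474)]
heat_sink_c top [(0.66, [294.0, 206.0], 241)]
heat_sink_c side [(0.8, [282.0, 231.0], 412)]
slim_cap_c top []
slim_cap_c side [(0.7, [368.0, 254.0], 254)]
squat_cap_c top [(0.82, [343.0, 128.0], 242)]
squat_cap_c side [(0.83, [382.0, 234.0], 334)]
relay_c top [(0.71, [302.0, 129.0], 126)]
relay_c side [(0.7, [357.0, 211.0], 182)]
paste_jar top [(0.68, [316.0, 175.0], 244)]
paste_jar side [(0.67, [328.0, 233.0], 258)]
small_board top [(0.82, [272.0, 170.0], 270)]
small_board side [(0.52, [307.0, 212.0], 122)]
long_tray top [(0.84, [445.0, 190.0], 2859)]
long_tray side [(0.59, [406.0, 336.0], 4633)]
short_tray top [(0.96, [201.0, 198.0], 1983), (0.85, [92.0, 268.0], 2316), (0.68, [185.0, 284.0], 2165)]
short_tray side [(0.96, [168.0, 166.0], 782), (0.9, [177.0, 201.0], 1013), (0.68, [253.0, 191.0], 875)]
```

View pics/crop0.png

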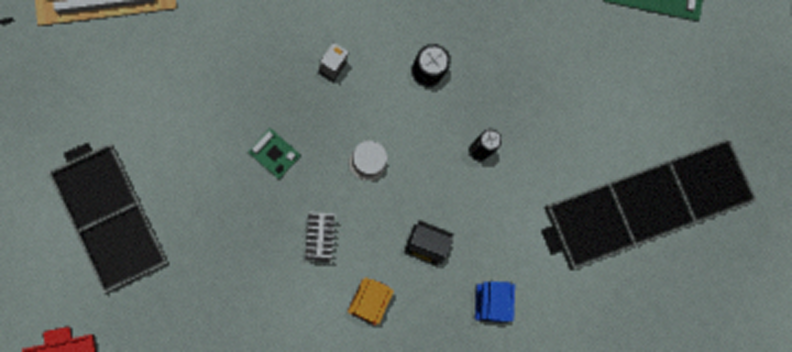

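The crop confirms it: the transformer is the dark block, and the long and short black trays are unambiguous. Now the fit.

```bash
cat > f.py <<'E'
from h import *
import pickle
im,M=pickle.load(open("m.pkl","rb"))
seed={"transformer_c":((348,209),(311,259)),"short_tray":((201,198),(253,191))}
P={}
for n in SH:
    mk={}
    for c,i in(("top",0),("side",1)):
        L=M[n,c]
        if not L: continue
        if n in seed: L=sorted(L,key=lambda d:np.hypot(*(np.array(d["uv"])-seed[n][i])))
        mk[c]=L[0]["mask"]
    p,f=fit(n,mk); P[n]=p
    o=[np.round(fit(n,{c:m},x0=p[:2])[0][:2],4) for c,m in mk.items()]
    print(n,np.round(p[:2],4),round(np.degrees(p[2])%360,1),round(f,2),o)
pickle.dump(P,open("P.pkl","wb"))
E
cat > ov.py <<'E'
from h import *
import pickle,sys
im,M=pickle.load(open("m.pkl","rb"));P=pickle.load(open("P.pkl","rb"))
for c,(r0,r1,c0,c1),k in(("top",(105,245,165,500),4),("side",(150,380,220,480),3)):
    a=cv2.resize(im[c][r0:r1,c0:c1,::-1],None,fx=k,fy=k,interpolation=2)
    for n in P:
        m=cv2.resize((render(c,n,P[n])[r0:r1,c0:c1]*255).astype(np.uint8),None,fx=k,fy=k,interpolation=1)
        cs,_=cv2.findContours((m>127).astype(np.uint8),0,1); cv2.drawContours(a,cs,-1,(0,255,255),1)
    a=np.clip(a.astype(float)*1.6,0,255).astype(np.uint8)
    if c=="top": cv2.imwrite(f"pics/ovA{sys.argv[1]}.png",a[:,:680]);cv2.imwrite(f"pics/ovB{sys.argv[1]}.png",a[:,600:])
    else: cv2.imwrite(f"pics/ovS{sys.argv[1]}.png",a[:600])
E
python3 f.py; python3 ov.py 0; ls -la pics
```

```text
total 1000
drwxr-xr-x 2 agent agent   4096 Dec  7 15:03 .
drwxr-xr-x 3 agent agent   4096 Dec  7 15:03 ..
-rw-r--r-- 1 agent agent 335941 Dec  7 15:03 crop0.png
-rw-r--r-- 1 agent agent 284759 Dec  7 15:02 side0.png
-rw-r--r-- 1 agent agent 387982 Dec  7 15:02 top0.pngTraceback (most recent call last):
  File "f.py", line 14, in <module>
    o=[np.round(fit(n,{c:m},x0=p[:2])[0][:2],4) for c,m in mk.items()]
                ~~~^^^^^^^^^^^^^^^^^^
  File "h.py", line 38, in fit
    r=minimize(cost,[*x0,a],method="Nelder-Mead",options=dict(initial_simplex=np.array([[*x0,a],[x0[0]+.006,x0[1],a],[x0[0],x0[1]+.006,a],[*x0,a+.3]]),xatol=1e-4,fatol=1e-4,maxiter=120))
    res = _minimize_neldermead(fun, x0, args, callback, bounds=bounds,
                               **options)
    fxr = func(xr)
    fx = function(np.copy(x), *(wrapper_args + args))
  File "h.py", line 31, in cost
    def cost(p): return sum(np.abs(cv2.GaussianBlur(render(c,name,p,dz),(0,0),.7)-s).sum()/s.sum() for c,s in sm.items())
                        ~~~^^^^^^^^^^^^^^^^^^^^^^^^^^^^^^^^^^^^^^^^^^^^^^^^^^^^^^^^^^^^^^^^^^^^^^^^^^^^^^^^^^^^^^^^^^^^^^
  File "h.py", line 31, in <genexpr>
    def cost(p): return sum(np.abs(cv2.GaussianBlur(render(c,name,p,dz),(0,0),.7)-s).sum()/s.sum() for c,s in sm.items())
                                                    ~~~~~~^^^^^^^^^^^^^
  File "h.py", line 25, in render
    u=(proj(c,W)+.5)*S
       ~~~~^^^^^
  File "h.py", line 6, in proj
    i=imaging.camera_info(c); M=R.from_quat(i["attitude"]).as_matrix()
ValueError: time passes only in moves, steps and waits
Traceback (most recent call last):
  File "ov.py", line 3, in <module>
    im,M=pickle.load(open("m.pkl","rb"));P=pickle.load(open("P.pkl","rb"))
                                                       ~~~~^^^^^^^^^^^^^^
FileNotFoundError: [Errno 2] No such file or directory: 'P.pkl'
```

Too many camera_info calls, so I'll cache it.

```bash
python3 - <<'E'
s=open('h.py').read()
s=s.replace("imaging.camera_info(c)","CI(c)").replace("def proj","import functools\n@functools.cache\ndef CI(c): return imaging.camera_info(c)\ndef proj",1)
open('h.py','w').write(s)
E
python3 f.py; python3 ov.py 0
```

```text
transformer_c [ 0.4517 -0.061 ] 69.6 0.18 [array([ 0.4516, -0.0608]), array([ 0.4516, -0.0613])]
heat_sink_c [0.4567 0.0658] 176.8 0.27 [array([0.4568, 0.066 ]), array([0.4572, 0.0671])]
slim_cap_c [ 0.5667 -0.1284] 13.7 0.12 [array([ 0.5673, -0.1279])]
squat_cap_c [ 0.6664 -0.0649] 355.4 0.22 [array([ 0.6648, -0.064 ]), array([ 0.6665, -0.0662])]
relay_c [0.6692 0.0518] 147.8 0.35 [array([0.6668, 0.0528]), array([0.6694, 0.0511])]
paste_jar [0.5508 0.0088] 12.0 0.3 [array([0.5492, 0.01  ]), array([0.5506, 0.0085])]
small_board [0.5591 0.1216] 56.6 0.68 [array([0.5593, 0.1201]), array([0.5611, 0.1238])]
long_tray [ 0.5052 -0.3282] 291.1 0.07 [array([ 0.5057, -0.3269]), array([ 0.5054, -0.3298])]
short_tray [0.4788 0.3148] 206.6 0.09 [array([0.4789, 0.3147]), array([0.4773, 0.3145])]
```

View pics/ovA0.png

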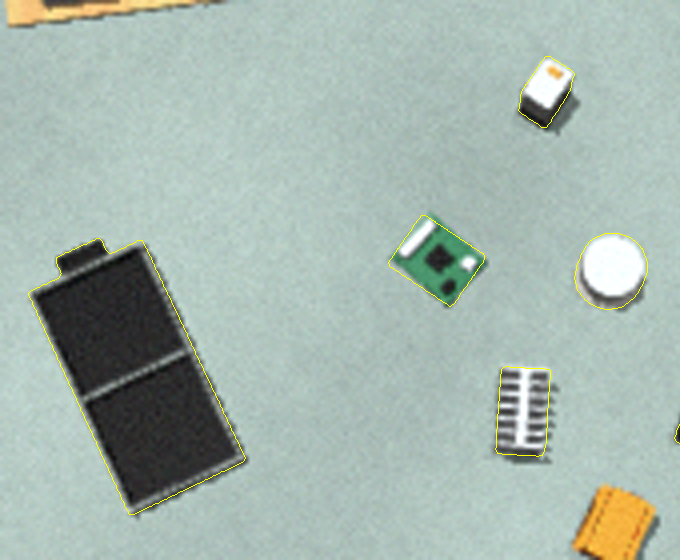

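View pics/ovB0.png

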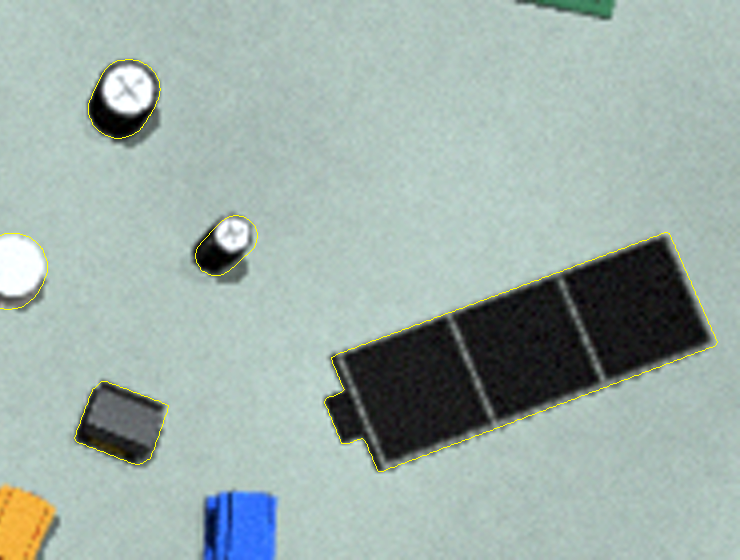

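View pics/ovS0.png

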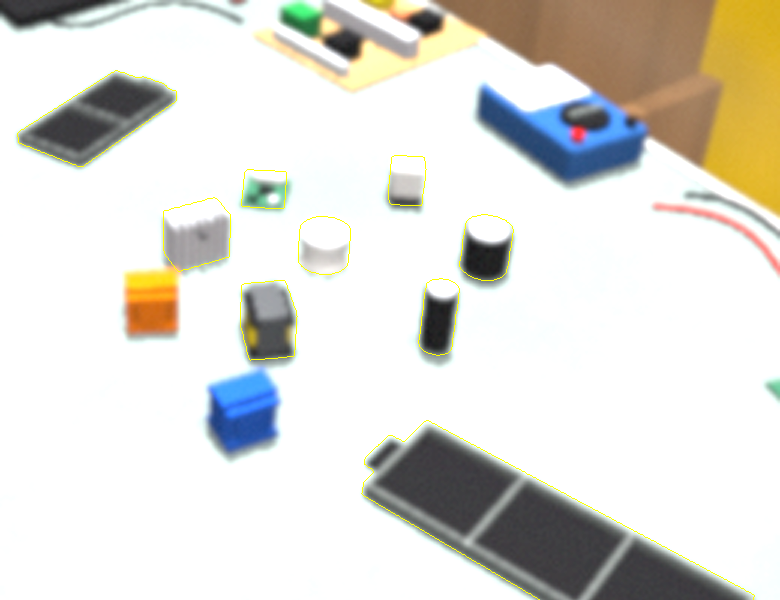

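The overlays match both pictures well. Next is a helper that converts targets into move units. I'll pick the relay first.

```bash
cat > g.py <<'E'
import sys
from h import *
import pickle
P=pickle.load(open("P.pkl","rb"))
def pocket(t,x):
    p=P[t]; return p[0]+x*np.cos(p[2]),p[1]+x*np.sin(p[2]),np.degrees(p[2])+90
PK={"transformer_c":("long_tray",-.078),"heat_sink_c":("long_tray",0),"slim_cap_c":("long_tray",.078),"squat_cap_c":("short_tray",-.039),"relay_c":("short_tray",.039)}
def go(x,y,z,ang=None):
    s=ctrl.get_state(); T=R.from_quat(s["tcp_rot"]); M=T.as_matrix()
    cur=np.degrees(np.arctan2(M[1,1],M[0,1]))
    out=[]
    d=M.T@(np.array([x,y,z])-s["eef_pos"])/.025
    q1=np.degrees(np.arctan2(y,x)); 
    print("shift",np.round(d,2),"dist mm",round(25*np.linalg.norm(d)),"t",round(s["time"],1),"tilt",round(np.degrees(np.arccos(-M[2,2])),2))
    if ang is not None:
        for k in(-360,-180,0,180,360):
            a=ang+k; q6=q1-a
            q6=(q6+180)%360-180
            turn=(cur-a)
            # turn about tool z (down) reduces heading; q6 rises by turn + q1 change
            q6n=np.degrees(s["qpos"][5])+turn+(q1-np.degrees(s["qpos"][0]))
            if abs(q6n)<158: print("  turn units",round(turn/5,2),"q6",round(q6n))
if __name__=="__main__":
    a=sys.argv; n=a[2]; z=float(a[3])
    if a[1]=="pick":
        p=P[n]; go(p[0],p[1],z,None if len(a)>4 and a[4]=="-" else float(a[4]) if len(a)>4 else np.degrees(p[2])+90)
    else:
        x,y,g=pocket(*PK[n]); go(x,y,z,g)
E
python3 g.py pick relay_c .15
```

```text
shift [-24.87 -16.89   3.25] dist mm 756 t 1.1 tilt 0.0
  turn units 38.9 q6 127
  turn units 2.9 q6 -53
```

```bash
python3 -m creep '[-0.8,-0.55,0.1,0.1, -24.87,-16.9,3.25,2.9, -24.87,-16.9,3.25,2.9, -24.87,-16.9,3.25,2.9, -24.87,-16.9,3.25,2.9, -24.87,-16.9,3.25,2.9, -24.87,-16.9,3.25,2.9, -24.87,-16.9,3.25,2.9, -24.87,-16.9,3.25,2.9, -24.87,-16.9,3.25,2.9, -24.87,-16.9,3.25,2.9, -24.87,-16.9,3.25,2.9, -24.87,-16.9,3.25,2.9, -24.87,-16.9,3.25,2.9, -24.87,-16.9,3.25,2.9, -24.87,-16.9,3.25,2.9, -24.87,-16.9,3.25,2.9, -24.87,-16.9,3.25,2.9, -24.87,-16.9,3.25,2.9, -24.87,-16.9,3.25,2.9]' 100 40; python3 g.py pick relay_c .012
```

```text
time: 2.77
eef_pos: [0.6714, 0.0468, 0.1494]
tcp_rot: [0.28, 0.96, -0.001, 0.001]
contact_force: [-0.5, -1.0, -1.0]
opening: 0.609
shift [0.19 0.13 5.49] dist mm 137 t 2.8 tilt 0.09
  turn units 35.94 q6 127
  turn units -0.06 q6 -53
```

```bash
python3 -m creep '[0,0,0.4,0, 0,0,1.4,0, 0,0,2.4,0, 0,0,3,0, 0,0,3,0, 0,0,3,0]'; python3 g.py pick relay_c .012
```

```text
time: 3.27
eef_pos: [0.6678, 0.0527, 0.0738]
tcp_rot: [0.277, 0.961, -0.0, -0.001]
contact_force: [0.6, 0.2, -0.5]
opening: 0.604
shift [-0.08  0.    2.47] dist mm 62 t 3.3 tilt 0.17
  turn units 36.01 q6 127
  turn units 0.01 q6 -53
```

```bash
python3 -m creep '[-0.04,0,0.5,0, -0.04,0,1.2,0, -0.04,0,1.9,0, -0.04,0,2.3,0, -0.04,0,2.47,0, -0.04,0,2.47,0, -0.04,0,2.47,0]'; python3 -m creep '[0,0,0,0, 0,0,0,0, 0,0,0,0, 0,0,0,0, 0,0,0,0, 0,0,0,0, 0,0,0,0]' 255 40;  python3 -m creep '[0,0,-0.2,0, 0,0,-0.8,0, 0,0,-1.6,0, 0,0,-2.4,0, 0,0,-3.2,0, 0,0,-3.6,0, 0,0,-3.6,0, 0,0,-3.6,0]';python3 g.py place relay_c .1
```

```text
time: 3.85
eef_pos: [0.6706, 0.0511, 0.0142]
tcp_rot: [0.277, 0.961, 0.0, 0.001]
contact_force: [0.3, 0.1, 0.9]
opening: 0.606
time: 4.43
eef_pos: [0.671, 0.051, 0.0148]
tcp_rot: [0.277, 0.961, 0.0, 0.001]
contact_force: [0.0, 0.2, 6.1]
opening: 0.249
time: 5.1
eef_pos: [0.6699, 0.0511, 0.1038]
tcp_rot: [0.277, 0.961, 0.0, 0.0]
contact_force: [-0.6, -0.8, -0.1]
opening: 0.25
shift [12.9   3.52  0.14] dist mm 334 t 5.1 tilt 0.04
  turn units 24.25 q6 97
  turn units -11.75 q6 -83
```

```bash
cat > snap.py <<'E'
import sys
from h import *
a=[imaging.read_camera(c)[:,:,::-1] for c in("top","side")]
b=np.hstack([cv2.resize(a[0][90:300,150:520],(400,227)),cv2.resize(a[1][100:390,140:500],(400,322))[:227]]) if 0 else None
t=cv2.resize(a[0][90:290,160:510],(700,400)); s=cv2.resize(a[1][120:390,160:480],(640,540))
cv2.imwrite(f"pics/{sys.argv[1]}t.png",t); cv2.imwrite(f"pics/{sys.argv[1]}s.png",s)
E
python3 snap.py a
```

```text
(no output)
```

View pics/as.png

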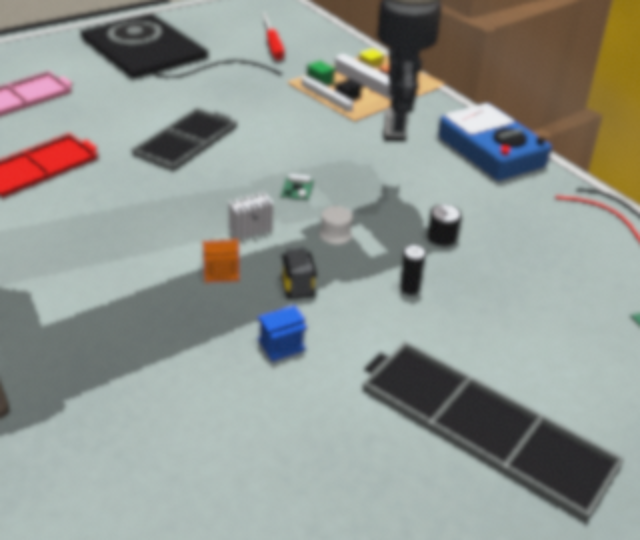

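The relay is held: it shows at (395,130) in the crop, with the opening at 0.25. Next I carry it to the far pocket of the short tray.

```bash
python3 -m creep '[0.3,0.1,0,-0.3, 1.2,0.33,0,-1.2, 2.5,0.7,0,-2.4, 3.9,1.06,0,-3.6, 5.3,1.45,0,-4.8, 6.7,1.83,0,-6.1, 8.1,2.2,0,-7.3, 9.5,2.6,0,-8.5, 10.8,2.95,0,-9.7, 11.8,3.22,0,-10.7, 12.5,3.41,0.1,-11.4, 12.85,3.5,0.1,-11.7, 12.9,3.52,0.14,-11.75, 12.9,3.52,0.14,-11.75, 12.9,3.52,0.14,-11.75]'; python3 g.py place relay_c .0175
```

```text
time: 6.45
eef_pos: [0.4444, 0.2968, 0.0996]
tcp_rot: [-0.229, 0.973, -0.0, -0.0]
contact_force: [1.1, -0.2, 0.4]
opening: 0.25
shift [0.   0.03 3.28] dist mm 82 t 6.5 tilt 0.02
  turn units 35.98 q6 97
  turn units -0.02 q6 -83
```

```bash
python3 -m creep '[0,0,0.4,0, 0,0,1.2,0, 0,0,2,0, 0,0,2.7,0, 0,0,3.05,0, 0,0,3.2,0, 0,0,3.28,0, 0,0,3.28,0, 0,0,3.28,0]'; python3 -m creep '[0,0,0,0, 0,0,0,0, 0,0,0,0, 0,0,0,0]' 150;  python3 -m creep '[0,0,-0.2,0, 0,0,-0.8,0, 0,0,-1.6,0, 0,0,-2.6,0, 0,0,-3.6,0, 0,0,-4.2,0, 0,0,-4.2,0]';python3 g.py pick squat_cap_c .12 55; python3 snap.py b
```

```text
time: 7.2
eef_pos: [0.4449, 0.2974, 0.0185]
tcp_rot: [-0.229, 0.973, 0.0, 0.001]
contact_force: [-0.2, -0.0, 0.1]
opening: 0.251
time: 7.53
eef_pos: [0.4441, 0.2974, 0.0181]
tcp_rot: [-0.23, 0.973, 0.0, 0.0]
contact_force: [-0.2, -0.3, 0.7]
opening: 0.41
time: 8.12
eef_pos: [0.4465, 0.2986, 0.1276]
tcp_rot: [-0.23, 0.973, 0.001, 0.004]
contact_force: [-0.0, 0.0, -0.2]
opening: 0.412
shift [ -1.36 -16.94   0.33] dist mm 425 t 8.1 tilt 0.51
  turn units 48.31 q6 119
  turn units 12.31 q6 -61
```

View pics/bs.png

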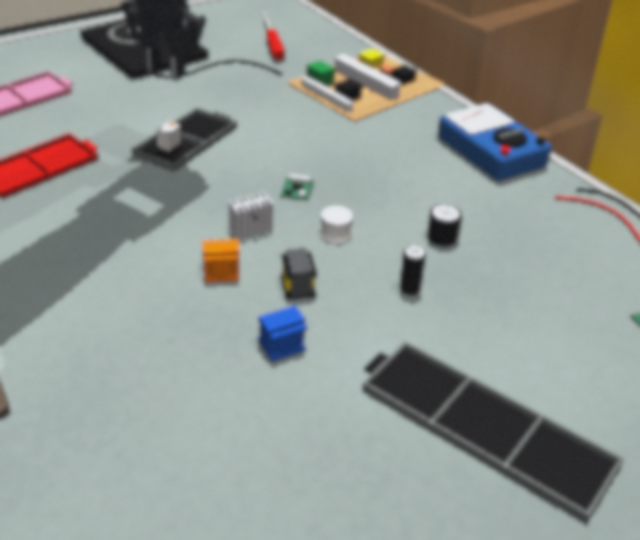

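The relay stands in the far pocket at (168,135) in the side crop. Squat cap next. It's round, so no turn is needed.

```bash
python3 -m creep '[-0.04,-0.5,0,0, -0.14,-1.7,0,0, -0.25,-3.1,0.1,0, -0.38,-4.7,0.1,0, -0.5,-6.3,0.1,0, -0.63,-7.9,0.2,0, -0.76,-9.5,0.2,0, -0.89,-11.1,0.2,0, -1.02,-12.7,0.3,0, -1.14,-14.2,0.3,0, -1.25,-15.5,0.33,0, -1.32,-16.4,0.33,0, -1.36,-16.94,0.33,0, -1.36,-16.94,0.33,0, -1.36,-16.94,0.33,0, -1.36,-16.94,0.33,0]' 60 60; python3 g.py pick squat_cap_c .012 -
```

```text
time: 9.55
eef_pos: [0.6624, -0.0651, 0.1135]
tcp_rot: [-0.23, 0.973, 0.001, -0.001]
contact_force: [0.6, -0.4, 1.1]
opening: 0.763
shift [-0.15 -0.07  4.06] dist mm 102 t 9.6 tilt 0.15
```

```bash
python3 -m creep '[-0.1,0,0.4,0, -0.1,0,1.2,0, -0.1,0,2,0, -0.1,0,2.4,0, -0.1,0,2.4,0, -0.1,0,2.4,0]'; python3 g.py pick squat_cap_c .012 -
```

```text
time: 10.05
eef_pos: [0.6651, -0.0641, 0.0537]
tcp_rot: [-0.23, 0.973, 0.0, -0.001]
contact_force: [1.2, -0.4, 0.5]
opening: 0.764
shift [-0.03 -0.05  1.67] dist mm 42 t 10.1 tilt 0.11
```

```bash
python3 -m creep '[-0.03,-0.03,0.4,0, -0.03,-0.03,1,0, -0.03,-0.03,1.5,0, -0.03,-0.03,1.67,0, -0.03,-0.03,1.67,0, -0.03,-0.03,1.67,0]'; python3 -m creep '[0,0,0,0, 0,0,0,0, 0,0,0,0, 0,0,0,0, 0,0,0,0, 0,0,0,0, 0,0,0,0]' 255 40;  python3 -m creep '[0,0,-0.2,0, 0,0,-0.8,0, 0,0,-1.6,0, 0,0,-2.4,0, 0,0,-3.2,0, 0,0,-3.6,0, 0,0,-3.6,0, 0,0,-3.6,0]';python3 g.py place squat_cap_c .1
```

```text
time: 10.55
eef_pos: [0.6664, -0.0655, 0.0119]
tcp_rot: [-0.23, 0.973, 0.0, -0.001]
contact_force: [-0.6, 0.0, 1.4]
opening: 0.766
time: 11.13
eef_pos: [0.6677, -0.0657, 0.0139]
tcp_rot: [-0.23, 0.973, -0.0, 0.001]
contact_force: [-0.6, -0.6, 3.7]
opening: 0.453
time: 11.8
eef_pos: [0.6668, -0.0655, 0.1033]
tcp_rot: [-0.23, 0.973, -0.0, 0.0]
contact_force: [-0.4, 0.3, -1.3]
opening: 0.456
shift [-1.63 16.97  0.12] dist mm 426 t 11.8 tilt 0.04
  turn units 36.0 q6 96
  turn units 0.0 q6 -84
```

```bash
python3 -m creep '[-0.03,0.3,0,0, -0.12,1.3,0,0, -0.25,2.6,0,0, -0.4,4.1,0,0, -0.54,5.6,0,0, -0.68,7.1,0,0, -0.83,8.6,0,0, -0.97,10.1,0,0, -1.11,11.6,0.1,0, -1.26,13.1,0.1,0, -1.39,14.5,0.1,0, -1.5,15.6,0.12,0, -1.58,16.4,0.12,0, -1.62,16.85,0.12,0, -1.63,16.97,0.12,0, -1.63,16.97,0.12,0, -1.63,16.97,0.12,0]'; python3 g.py place squat_cap_c .018
```

```text
time: 13.22
eef_pos: [0.5136, 0.3313, 0.0991]
tcp_rot: [-0.229, 0.973, -0.0, -0.001]
contact_force: [-0.6, -0.5, -1.1]
opening: 0.448
shift [-0.02  0.03  3.25] dist mm 81 t 13.2 tilt 0.08
  turn units 35.99 q6 96
  turn units -0.01 q6 -84
```

```bash
python3 -m creep '[0,0,0.4,0, 0,0,1.2,0, 0,0,2,0, 0,0,2.7,0, 0,0,3.05,0, 0,0,3.2,0, 0,0,3.25,0, 0,0,3.25,0, 0,0,3.25,0]'; python3 -m creep '[0,0,0,0, 0,0,0,0, 0,0,0,0, 0,0,0,0]' 100;  python3 -m creep '[0,0,-0.2,0, 0,0,-0.8,0, 0,0,-1.6,0, 0,0,-2.6,0, 0,0,-3.6,0, 0,0,-4.2,0, 0,0,-4.2,0]';python3 g.py pick heat_sink_c .12; python3 snap.py c
```

```text
time: 13.97
eef_pos: [0.5147, 0.3324, 0.0198]
tcp_rot: [-0.23, 0.973, 0.0, 0.001]
contact_force: [0.9, -1.0, -0.9]
opening: 0.451
time: 14.3
eef_pos: [0.514, 0.3325, 0.0192]
tcp_rot: [-0.23, 0.973, 0.0, 0.001]
contact_force: [-0.2, 0.0, 0.1]
opening: 0.605
time: 14.88
eef_pos: [0.5163, 0.3335, 0.129]
tcp_rot: [-0.23, 0.973, 0.001, 0.005]
contact_force: [0.5, -0.2, -0.1]
opening: 0.608
shift [ 6.93 -8.51  0.3 ] dist mm 274 t 14.9 tilt 0.53
  turn units 41.95 q6 101
  turn units 5.95 q6 -79
```

View pics/cs.png

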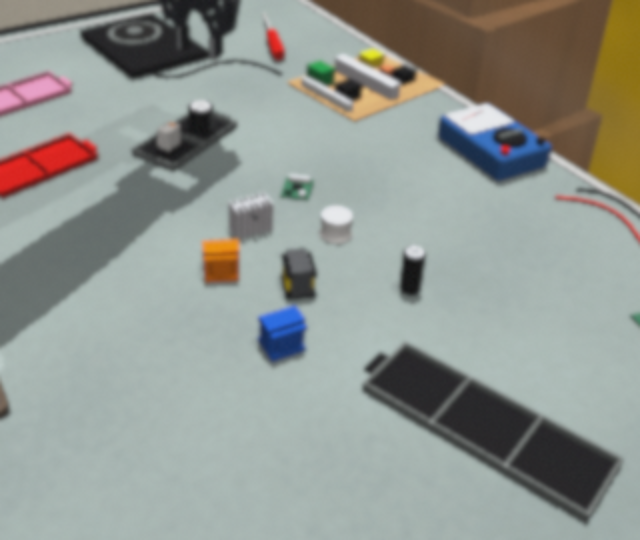

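Both parts stand in the short tray: the relay at (168,135) and the squat cap at (200,118). Heat sink next.

```bash
python3 -m creep '[0.25,-0.3,0,0.2, 0.9,-1.1,0,0.8, 1.8,-2.2,0.1,1.6, 2.8,-3.4,0.1,2.4, 3.8,-4.6,0.2,3.2, 4.8,-5.8,0.2,4.1, 5.7,-7,0.3,4.9, 6.4,-7.8,0.3,5.5, 6.8,-8.3,0.3,5.8, 6.93,-8.51,0.3,5.95, 6.93,-8.51,0.3,5.95, 6.93,-8.51,1.3,5.95, 6.93,-8.51,2.3,5.95, 6.93,-8.51,2.5,5.95, 6.93,-8.51,2.5,5.95]' - 40; python3 g.py pick heat_sink_c .013
```

```text
time: 16.23
eef_pos: [0.4516, 0.0654, 0.0586]
tcp_rot: [0.027, 1.0, 0.0, -0.003]
contact_force: [-0.3, 0.8, 0.0]
opening: 0.604
shift [-0.22  0.03  1.82] dist mm 46 t 16.2 tilt 0.36
  turn units 36.02 q6 101
  turn units 0.02 q6 -79
```

```bash
python3 -m creep '[-0.1,0,0,0, -0.1,0,0,0, -0.1,0,0,0]'; python3 g.py pick heat_sink_c .013
```

```text
time: 16.48
eef_pos: [0.4577, 0.0645, 0.0626]
tcp_rot: [0.028, 1.0, -0.0, 0.001]
contact_force: [0.3, 0.0, -0.2]
opening: 0.61
shift [0.05 0.05 1.98] dist mm 50 t 16.5 tilt 0.17
  turn units 36.01 q6 101
  turn units 0.01 q6 -79
```

```bash
python3 -m creep '[0.05,0.05,0.4,0, 0.05,0.05,1.1,0, 0.05,0.05,1.7,0, 0.05,0.05,1.98,0, 0.05,0.05,1.98,0, 0.05,0.05,1.98,0]'; python3 -m creep '[0,0,0,0, 0,0,0,0, 0,0,0,0, 0,0,0,0, 0,0,0,0, 0,0,0,0, 0,0,0,0]' 255 40;  python3 -m creep '[0,0,-0.2,0, 0,0,-0.8,0, 0,0,-1.6,0, 0,0,-2.4,0, 0,0,-3.2,0, 0,0,-3.6,0, 0,0,-3.6,0, 0,0,-3.6,0]';python3 g.py place heat_sink_c .1
```

```text
time: 16.98
eef_pos: [0.455, 0.0657, 0.0115]
tcp_rot: [0.028, 1.0, 0.0, -0.0]
contact_force: [-0.9, 0.7, 1.4]
opening: 0.604
time: 17.57
eef_pos: [0.4562, 0.0656, 0.0127]
tcp_rot: [0.028, 1.0, -0.0, 0.001]
contact_force: [-0.1, -0.2, 6.1]
opening: 0.347
time: 18.23
eef_pos: [0.4548, 0.0657, 0.1014]
tcp_rot: [0.028, 1.0, -0.0, 0.0]
contact_force: [-0.8, -0.8, -1.4]
opening: 0.345
shift [ -2.89 -15.62   0.06] dist mm 397 t 18.2 tilt 0.01
  turn units 13.14 q6 -54
```

```bash
python3 -m creep '[-0.06,-0.3,0,0.3, -0.22,-1.2,0,1, -0.46,-2.5,0,2.1, -0.74,-4,0,3.4, -1.02,-5.5,0,4.6, -1.3,-7,0,5.9, -1.57,-8.5,0,7.2, -1.85,-10,0,8.4, -2.13,-11.5,0,9.7, -2.4,-13,0,10.9, -2.62,-14.2,0.06,11.9, -2.78,-15.0,0.06,12.6, -2.86,-15.5,0.06,13, -2.89,-15.62,0.06,13.14, -2.89,-15.62,0.06,13.14, -2.89,-15.62,0.06,13.14]'; python3 g.py place heat_sink_c .017
```

```text
time: 19.57
eef_pos: [0.5049, -0.3269, 0.0991]
tcp_rot: [0.565, 0.825, 0.0, -0.001]
contact_force: [-0.4, 0.1, -1.5]
opening: 0.344
shift [-0.06 -0.01  3.28] dist mm 82 t 19.6 tilt 0.14
  turn units 0.02 q6 -54
```

```bash
python3 -m creep '[0,0,0.4,0, 0,0,1.2,0, 0,0,2,0, 0,0,2.7,0, 0,0,3.05,0, 0,0,3.2,0, 0,0,3.28,0, 0,0,3.28,0, 0,0,3.28,0]'; python3 -m creep '[0,0,0,0, 0,0,0,0, 0,0,0,0, 0,0,0,0]' 125;  python3 -m creep '[0,0,-0.2,0, 0,0,-0.8,0, 0,0,-1.6,0, 0,0,-2.6,0, 0,0,-3.6,0, 0,0,-4.2,0, 0,0,-4.2,0]';python3 g.py pick transformer_c .12; python3 snap.py d
```

```text
time: 20.32
eef_pos: [0.5062, -0.3287, 0.0192]
tcp_rot: [0.565, 0.825, -0.0, 0.001]
contact_force: [-0.6, -0.8, -0.1]
opening: 0.343
time: 20.65
eef_pos: [0.5058, -0.3286, 0.0187]
tcp_rot: [0.566, 0.825, -0.0, 0.001]
contact_force: [-0.5, 1.3, -0.3]
opening: 0.512
time: 21.23
eef_pos: [0.5077, -0.3303, 0.1284]
tcp_rot: [0.566, 0.825, -0.001, 0.005]
contact_force: [0.6, 0.4, 0.4]
opening: 0.506
shift [10.86  1.79  0.25] dist mm 275 t 21.2 tilt 0.52
  turn units 8.31 q6 13
```

View pics/ds.png

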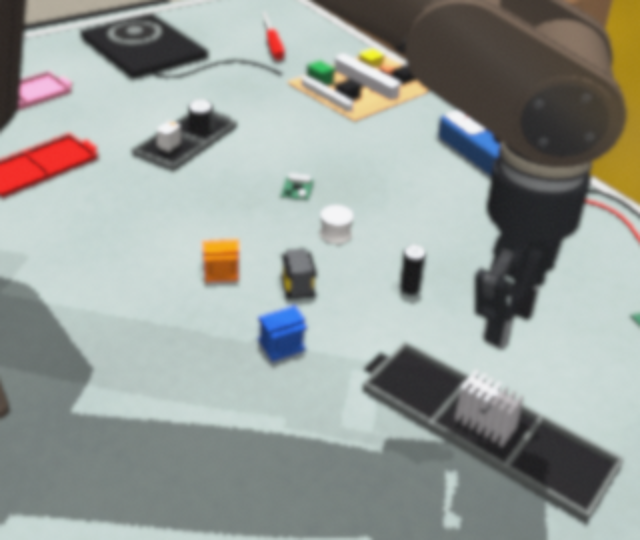

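The heat sink stands in the middle pocket at (487,408). Transformer next.

```bash
python3 -m creep '[0.35,0.06,0,0.3, 1.3,0.2,0,1, 2.7,0.45,0.1,2.1, 4.2,0.7,0.1,3.2, 5.7,0.95,0.2,4.4, 7.2,1.2,0.2,5.5, 8.7,1.45,0.25,6.7, 9.8,1.62,0.25,7.5, 10.5,1.74,0.25,8.1, 10.86,1.79,0.25,8.31, 10.86,1.79,1,8.31, 10.86,1.79,2,8.31, 10.86,1.79,2.4,8.31, 10.86,1.79,2.4,8.31, 10.86,1.79,2.4,8.31, 10.86,1.79,2.4,8.31]' 70 60; python3 g.py pick transformer_c .012
```

```text
time: 22.67
eef_pos: [0.4498, -0.0592, 0.0635]
tcp_rot: [0.821, 0.57, 0.0, 0.0]
contact_force: [0.9, -0.4, 0.2]
opening: 0.722
shift [-0.04  0.1   2.06] dist mm 52 t 22.7 tilt 0.02
  turn units -0.01 q6 13
```

```bash
python3 -m creep '[-0.04,0.1,0.4,0, -0.04,0.1,1.1,0, -0.04,0.1,1.7,0, -0.04,0.1,2.03,0, -0.04,0.1,2.03,0, -0.04,0.1,2.03,0]'; python3 -m creep '[0,0,0,0, 0,0,0,0, 0,0,0,0, 0,0,0,0, 0,0,0,0, 0,0,0,0, 0,0,0,0]' 255 60;  python3 -m creep '[0,0,-0.2,0, 0,0,-0.8,0, 0,0,-1.6,0, 0,0,-2.4,0, 0,0,-3.2,0, 0,0,-3.6,0, 0,0,-3.6,0, 0,0,-3.6,0]';python3 g.py place transformer_c .1; python3 snap.py e
```

```text
time: 23.17
eef_pos: [0.4516, -0.0608, 0.0123]
tcp_rot: [0.821, 0.57, -0.0, -0.0]
contact_force: [0.9, -0.7, 0.6]
opening: 0.722
time: 23.75
eef_pos: [0.4526, -0.0611, 0.0136]
tcp_rot: [0.821, 0.57, 0.001, 0.001]
contact_force: [0.1, -0.4, 6.4]
opening: 0.41
time: 24.42
eef_pos: [0.4512, -0.0606, 0.1021]
tcp_rot: [0.821, 0.57, 0.0, 0.0]
contact_force: [-0.5, 0.2, -1.4]
opening: 0.414
shift [-6.94  3.69  0.08] dist mm 197 t 24.4 tilt 0.01
  turn units -8.31 q6 -49
```

View pics/es.png

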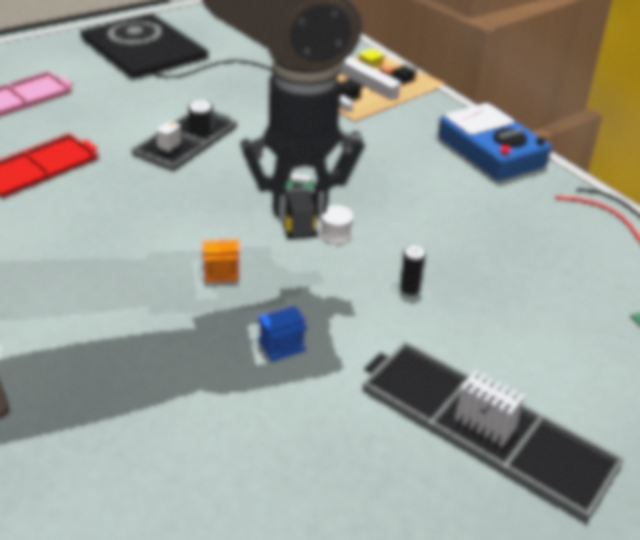

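The transformer is held upright at (300,210).

```bash
python3 -m creep '[-0.2,0.1,0,-0.2, -0.7,0.37,0,-0.8, -1.5,0.8,0,-1.8, -2.4,1.28,0,-2.9, -3.3,1.75,0,-3.95, -4.2,2.23,0,-5, -5.1,2.71,0,-6.1, -5.9,3.14,0,-7.1, -6.5,3.46,0.08,-7.8, -6.85,3.64,0.08,-8.2, -6.94,3.69,0.08,-8.31, -6.94,3.69,0.08,-8.31, -6.94,3.69,0.08,-8.31]'; python3 g.py place transformer_c .0175
```

```text
time: 25.6
eef_pos: [0.4766, -0.2545, 0.0991]
tcp_rot: [0.566, 0.824, 0.0, -0.001]
contact_force: [0.1, 0.1, -1.8]
opening: 0.407
shift [-0.05  0.01  3.26] dist mm 82 t 25.6 tilt 0.16
  turn units -0.0 q6 -49
```

```bash
python3 -m creep '[-0.02,0,0.4,0, -0.02,0,1.2,0, -0.02,0,2,0, -0.02,0,2.7,0, -0.02,0,3.05,0, -0.02,0,3.2,0, -0.02,0,3.27,0, -0.02,0,3.27,0, -0.02,0,3.27,0]'; python3 -m creep '[0,0,0,0, 0,0,0,0, 0,0,0,0, 0,0,0,0]' 110;  python3 -m creep '[0,0,-0.2,0, 0,0,-0.8,0, 0,0,-1.6,0, 0,0,-2.6,0, 0,0,-3.6,0, 0,0,-4.2,0, 0,0,-4.2,0]';python3 g.py pick slim_cap_c .12 -
```

```text
time: 26.35
eef_pos: [0.4782, -0.2564, 0.0196]
tcp_rot: [0.566, 0.825, -0.0, 0.001]
contact_force: [-0.7, 0.1, -1.5]
opening: 0.41
time: 26.68
eef_pos: [0.4779, -0.2564, 0.0193]
tcp_rot: [0.566, 0.825, -0.0, 0.001]
contact_force: [1.2, -1.1, 0.6]
opening: 0.572
time: 27.27
eef_pos: [0.4798, -0.2578, 0.1285]
tcp_rot: [0.566, 0.825, -0.0, 0.004]
contact_force: [0.6, -0.8, 0.9]
opening: 0.567
shift [3.58 5.1  0.34] dist mm 156 t 27.3 tilt 0.51
```

```bash
python3 -m creep '[0.2,0.25,0,0, 0.7,1,0,0, 1.5,2.1,0.1,0, 2.3,3.2,0.2,0, 3,4.2,0.3,0, 3.4,4.8,0.34,0, 3.58,5.1,0.34,0, 3.58,5.1,0.34,0, 3.58,5.1,1,0, 3.58,5.1,1.3,0, 3.58,5.1,1.3,0, 3.58,5.1,1.3,0]' - 30; python3 g.py pick slim_cap_c .02 -
```

```text
time: 28.27
eef_pos: [0.563, -0.127, 0.09]
tcp_rot: [0.566, 0.824, -0.0, -0.001]
contact_force: [0.1, 0.0, 0.0]
opening: 0.566
shift [-0.11  0.12  2.8 ] dist mm 70 t 28.3 tilt 0.15
```

```bash
python3 -m creep '[-0.1,0.1,0.4,0, -0.1,0.1,1.1,0, -0.1,0.1,1.9,0, -0.1,0.1,2.5,0, -0.1,0.1,2.8,0, -0.1,0.1,2.8,0, -0.1,0.1,2.8,0]'; python3 -m creep '[0,0,0,0, 0,0,0,0, 0,0,0,0, 0,0,0,0, 0,0,0,0, 0,0,0,0, 0,0,0,0]' 255 30;  python3 -m creep '[0,0,-0.2,0, 0,0,-0.8,0, 0,0,-1.6,0, 0,0,-2.4,0, 0,0,-3.2,0, 0,0,-3.6,0, 0,0,-3.6,0, 0,0,-3.6,0]';python3 g.py place slim_cap_c .12; python3 snap.py f
```

```text
time: 28.85
eef_pos: [0.5676, -0.1283, 0.0212]
tcp_rot: [0.566, 0.825, 0.0, 0.0]
contact_force: [0.5, -0.4, 1.2]
opening: 0.57
time: 29.43
eef_pos: [0.5685, -0.1285, 0.0225]
tcp_rot: [0.566, 0.825, 0.0, 0.001]
contact_force: [-0.5, -0.4, 5.8]
opening: 0.295
time: 30.1
eef_pos: [0.5672, -0.1278, 0.1109]
tcp_rot: [0.566, 0.825, 0.0, -0.0]
contact_force: [-0.2, -1.0, -1.4]
opening: 0.292
shift [-9.7  -5.2  -0.37] dist mm 275 t 30.1 tilt 0.0
  turn units 0.0 q6 -58
```

View pics/fs.png

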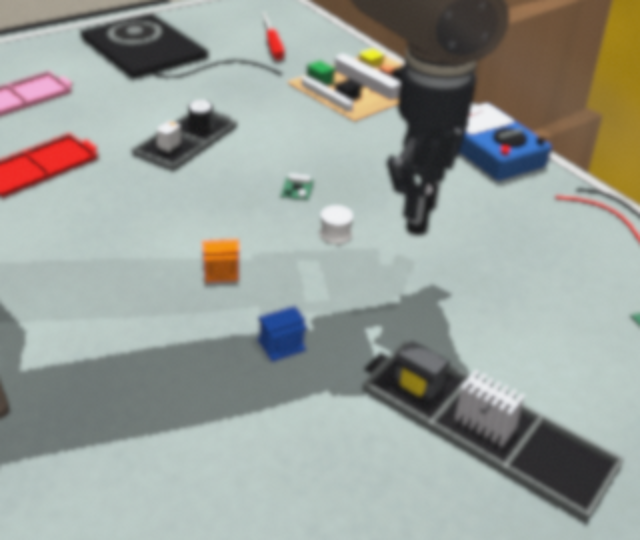

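The transformer is in the tab pocket at (418,370), and the slim cap is held upright.

```bash
python3 -m creep '[-0.2,-0.11,-0.1,0, -0.8,-0.43,-0.3,0, -1.8,-0.96,-0.37,0, -3,-1.61,-0.37,0, -4.2,-2.25,-0.37,0, -5.4,-2.9,-0.37,0, -6.6,-3.54,-0.37,0, -7.7,-4.13,-0.37,0, -8.6,-4.6,-0.37,0, -9.3,-5,-0.37,0, -9.6,-5.15,-0.37,0, -9.7,-5.2,-0.37,0, -9.7,-5.2,-0.37,0, -9.7,-5.2,-0.37,0]'; python3 g.py place slim_cap_c .026
```

```text
time: 31.37
eef_pos: [0.5334, -0.3998, 0.1197]
tcp_rot: [0.565, 0.825, 0.0, -0.001]
contact_force: [-0.2, -0.2, -0.4]
opening: 0.293
shift [-0.05 -0.02  3.75] dist mm 94 t 31.4 tilt 0.09
  turn units 0.01 q6 -58
```

```bash
python3 -m creep '[0,0,0.4,0, 0,0,1.2,0, 0,0,2.1,0, 0,0,2.9,0, 0,0,3.4,0, 0,0,3.65,0, 0,0,3.75,0, 0,0,3.75,0, 0,0,3.75,0]'; python3 -m creep '[0,0,0,0, 0,0,0,0, 0,0,0,0, 0,0,0,0]' 140;  python3 -m creep '[0,0,-0.2,0, 0,0,-0.8,0, 0,0,-1.6,0, 0,0,-2.6,0, 0,0,-3.6,0, 0,0,-4.6,0, 0,0,-5.2,0, 0,0,-6,0]'; python3 g.py pick paste_jar .3 -
```

```text
time: 32.12
eef_pos: [0.5341, -0.4014, 0.0277]
tcp_rot: [0.566, 0.825, -0.0, 0.001]
contact_force: [-0.3, 0.1, -1.2]
opening: 0.291
time: 32.45
eef_pos: [0.5337, -0.4013, 0.0272]
tcp_rot: [0.566, 0.825, -0.0, 0.0]
contact_force: [0.4, -0.4, 0.2]
opening: 0.454
time: 33.12
eef_pos: [0.5335, -0.401, 0.1786]
tcp_rot: [0.566, 0.825, -0.0, 0.001]
contact_force: [-0.5, -0.4, -1.2]
opening: 0.449
shift [15.04  6.55 -4.87] dist mm 428 t 33.1 tilt 0.06
```

```bash
python3 -m creep '[0.5,0.2,-0.5,0, 1.7,0.7,-2,0, 3,1.3,-3.5,0, 4.4,1.9,-4.9,0, 5.9,2.5,-4.9,0, 7.3,3.2,-4.9,0, 8.8,3.8,-4.9,0, 10.2,4.4,-4.9,0, 11.6,5,-4.9,0, 13,5.7,-4.9,0, 14.2,6.2,-4.9,0, 15,6.5,-4.9,0, 15,6.5,-4.9,0, 15,6.5,-4.9,0]'
cat > ver.py <<'E'
from h import *
import pickle
from g import PK,pocket
P=pickle.load(open("P.pkl","rb"))
im={c:imaging.read_camera(c) for c in("top","side")}
N=dict(P)
for n in PK:
    t,x=PK[n]; c0=np.array(pocket(t,x)[:2]); mk={}
    for c in im:
        L=imaging.silhouettes(c,n)
        u0=proj(c,[[*c0,.025]])[0]
        L=[d for d in L if np.hypot(*(np.array(d["uv"])-u0))<25]
        if L: mk[c]=L[0]["mask"]
        else: print(n,c,"not found")
    if not mk: continue
    p,f=fit(n,mk,dz=.003); N[n]=p
    a=P[t][2]; d=p[:2]-c0
    print(n,"err in tray mm",np.round(1e3*np.array([d@[np.cos(a),np.sin(a)],d@[-np.sin(a),np.cos(a)]]),1),"fit",round(f,2),"rel yaw",round(np.degrees(p[2]-a)%180))
for n in("paste_jar","small_board"):
  for c in im:
    L=imaging.silhouettes(c,n)
    if L: print(n,c,np.round(fit(n,{c:L[0]["mask"]})[0][:2]-P[n][:2],4))
t=cv2.resize(im["top"][90:290,160:510,::-1],(700,400)); s=cv2.resize(im["side"][120:390,160:480,::-1],(640,540))
cv2.imwrite("pics/vt.png",t); cv2.imwrite("pics/vs.png",s)
E
python3 ver.py
```

```text
time: 34.28
eef_pos: [0.5498, 0.0084, 0.2997]
tcp_rot: [0.565, 0.825, -0.0, 0.0]
contact_force: [0.9, -0.1, -0.6]
opening: 0.452
transformer_c err in tray mm [2.5 2.1] fit 0.35 rel yaw 2
heat_sink_c err in tray mm [-0.2  2.9] fit 0.36 rel yaw 1
slim_cap_c err in tray mm [-1.1  1.4] fit 0.27 rel yaw 90
squat_cap_c err in tray mm [-1.7 -1.6] fit 0.14 rel yaw 169
relay_c err in tray mm [-0.5  0.3] fit 0.4 rel yaw 3
paste_jar side [0.0003 0.0006]
small_board top [-0.0004 -0.0013]
small_board side [-0.0002 -0.0029]
```

View pics/vt.png

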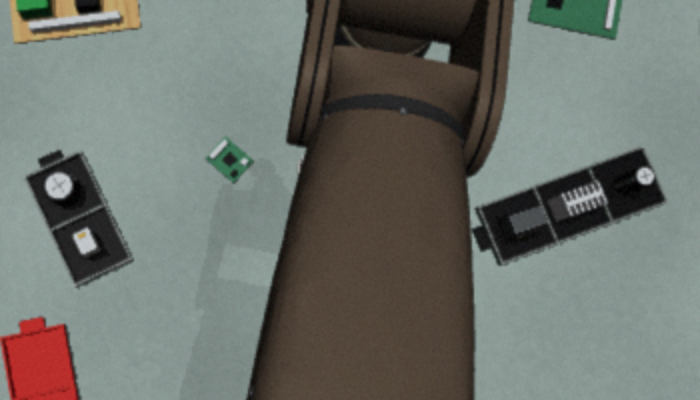

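View pics/vs.png

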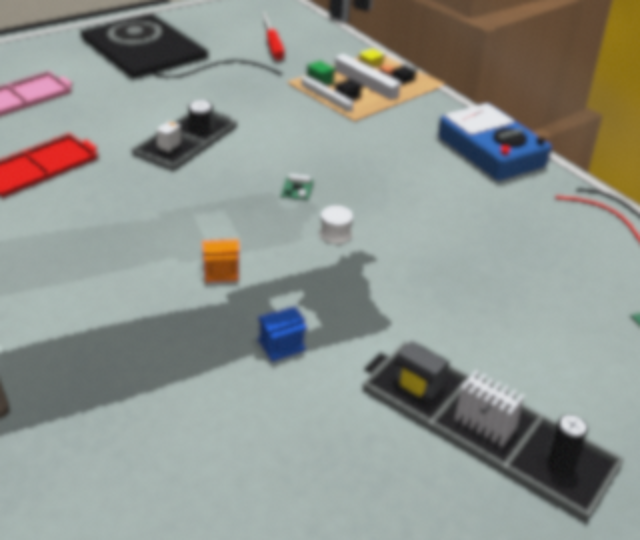

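All five parts stand upright, measured within about 3 mm of their pocket centres. The jar and board haven't moved and the arm is clear.

```bash
python3 -c "
from plant import ctrl
print(ctrl.sign_off(), ctrl.get_state()['time'])"
```

```text
the job is handed in; nothing more can be done
the job is handed in; nothing more can be done
```

I made up both kits and handed the job in; the clock read 34.3 s after the last move, against the 134 s limit.

- **Long tray:** the transformer is next to the tab, the heat sink is in the middle, and the slim capacitor is in the far pocket.
- **Short tray:** the squat capacitor is next to the tab and the relay is in the other pocket.

**Last checks:**
- **Parts:** in the final pictures all five stand upright and released. Each measured within about 3 mm of its pocket centre along each side of the tray, where 15 mm is allowed.
- **Bystanders:** the jar measured less than 1 mm from its start and the green board up to 3 mm, which is about the measuring error.
- **Arm:** it was parked clear at about 0.3 m height. No pressing force above about 6.5 N appeared in the readings at the end of each move.

**Not fully checked:** the arm hid the jar from the top camera in the last look, so only the side camera confirmed it. The outline fits on the parts in the trays were looser than the first ones on the bench, apart from the squat capacitor. The pictures still agreed with them.

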